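# Lock the chopping cup onto the mini-chopper base

### The job

Get the mini chopper ready: pick up the chopping cup (the steel one with the grip bar across its lid and two lugs at its foot), line its lugs up with the two slots in the round motor base, set it fully down into the base and give it a quarter-turn clockwise (seen from above) so that it is locked, standing upright. Leave the knobbed jar and the copper tin standing where they are.

Things in the scene. Friction and masses are not known exactly. Their poses are not given: they have to be found in the camera images.
- cup_center (a point): Loose steel cup, 0.3 kg, 109 mm high; point on axis, half-way up. Heights from its underside: foot 37 mm in diameter to 19; at the foot's bottom 2 lugs along the cup's +x and -x, 12 wide, 8 tall, reaching 40 from the axis; body 68 in diameter to 67; grey lid to 75; grip bar on the lid 75 to 109, 50 long along x, 16 thick along y: pinch it across y from above. z up. Alike after a half turn.
- socket (a point): Black motor base, fixed, 80 mm high, 116 across; point on its axis at flange top. Flange 8 thick, hole 51 across, 2 slots along the base's +x, -x. Cup's x along base's x (either way, within 12 deg, 5 mm): it drops in until its body rests on the flange, its centre 35.5 above this point. Then it turns clockwise (yaw falls) to a stop at about 95 deg; locked from 60, 80 is good. No spring, no click.
- jar_center (a point): Bystander, leave alone: loose steel storage jar, 68 mm in diameter over its whole height, no foot and no lugs, grey lid with a round 24 mm knob, 97 mm high over the knob; this point is on its axis, half-way up.
- tin_center (a point): Bystander, leave alone: loose copper tin, 86 mm in diameter, 102 mm high, flat steel lid; this point is on its axis, half-way up.
Not all that is in view belongs to the job. Leave any pink, purple or turquoise look-alike of the part that bears cup_center alone.

How it is judged:
By the outcome, as a careful person would: the job done as asked, in the order asked, and still so for the second after the job is handed in, with the robot touching nothing.
It also fails if it takes over 48 s, if anything falls off the work surface, if the arm or the gripper's body presses on something with over 40 N, if the wrist force passes 120 N, or if a joint passes its speed limit or range.

### The arm

A 6-joint arm with a two-finger parallel gripper is mounted at the origin on the work surface. World frame = base frame: x ahead of the robot, y to its left, z up, the work surface at z = 0. Lengths are in m, angles in degrees, forces in N, time in s.
With the tool pointing down it reaches from about 0.4 to 0.825 m from the base axis. Payload 7 kg.
Tool frame: the origin (TCP) lies midway between the tips of the shut fingers; the grasp point (between the pads) lies 19 mm behind it; z points along the fingers, y is the line along which they close (so a half turn about z gives the same grasp; the last joint's range is limited). The gripper opens to 88 mm and grips with 3 to 60 N. Pads are 19 mm wide; open, the fingers measure 130 mm over their backs; the gripper's body (78 mm by 193 mm) begins 47 mm behind the grasp point.
Start: joints at [92.195, 20.546, 0.682, 0, -70.136, -16.507], TCP at [0.167, 0.654, 0.227] pointing down, gripper open.
Joint ranges: [-176.03, 176.03], [-82.01, 121.73], [-58.28, 71.71], [-173.87, 95.51], [-174.79, -0.11], [-173.66, 173.66]. Speed limits (degrees/s): [136.94, 136.94, 172.46, 180, 180, 180].

### API

Orientations are given as a 3x3 rotation matrix whose columns are the frame's x, y, z axes.
In Python, from rig import robot gives the robot as it stands. Calls block until the motion is done:
- robot.goto(position, orientation): joint-space move of the TCP to a pose.
- robot.servo_line(position, ori=None, speed=0.15): straight line of the TCP; ori=None keeps the orientation; speed is the mean speed in m/s.
- robot.movej(angles): joint-space move.
- robot.move_gripper(opening): opening from 0.0 (shut) to 1.0 (fully open); the grip force is fixed at half the most; returns when the fingers have stopped.
- robot.dwell(seconds).
- robot.ik(position, orientation): joint angles nearest the present ones, or None.
- robot.grab_frame(name): name is "scene" or "top" or "wrist"; returns (picture, depth): 400x640x3 uint8, red, green, blue; 400x640 float32, m along the optical axis (not along the pixel's ray), 0 where there is no reading.
- robot.camera_info(name): a dict with "vfov" (degrees; the focal length in pixels is half the picture's height over the tangent of half this angle, whatever the lens; pixels are square), "cx", "cy" (the principal point, pixels), "view" (4x4, takes a point from world to camera coordinates); the wrist camera has in their place "T_tool_cam" (4x4, takes a point from camera to tool coordinates, whose origin is the TCP and whose axes are the flange's). Camera axes: x right, y down, z forward; pixel columns grow to the right and rows downward; lengths in m; the calibration is good to about 2 mm. A picture is of the moment at which its call begins: read the wrist's pose just before it. camera_info takes no time and is no camera call.
A pose or a line that the arm cannot do raises robot.Unreachable and nothing moves.
- robot.job_done(): hands the job in; it is judged then, once.
Readings, each from a call of its own:
- robot.read_t(): time.
- robot.read_qpos(): joint angles.
- robot.read_qvel(): joint speeds.
- robot.read_effort(): joint torques, N m.
- robot.read_position(): TCP position.
- robot.read_tcp_rot(): TCP orientation.
- robot.read_force(): force on the tool from outside, world axes, zero at the start.
- robot.read_ft_torque(): the same for the moment, N m.
- robot.read_grip_width(): opening from 0.0 (shut) to 1.0 (fully open).
- robot.read_finger_force(): force on a finger pad.
Only numpy, scipy, OpenCV 4.12 (cv2) and the standard library are available. Lean on these libraries where they do the work, as an engineer would, in place of code of your own. Each camera call takes 0.05 s, during which the arm holds its last target. There are 200 camera calls.

## Working session

There is one attempt and no reset: what is moved stays moved. The work goes in short steps, each a Python script; the robot and the scene stay as the last script left them, time stands still between calls to the robot, and variables do not carry over. Pictures are saved under pics/ and viewed, at most 10 in all, crops included, and the job is handed in when it is done.

```bash
mkdir -p pics; cat > h.py <<'E'
import numpy as np, cv2
from rig import robot
def cloud(name):
    R=robot.read_tcp_rot(); p=robot.read_position()
    im,d=robot.grab_frame(name); c=robot.camera_info(name)
    h,w=d.shape; f=h/2/np.tan(np.radians(c["vfov"])/2)
    v,u=np.mgrid[:h,:w]
    P=np.stack([(u-c.get("cx",w/2))/f*d,(v-c.get("cy",h/2))/f*d,d],-1)
    if name=="wrist":
        T=np.array(c["T_tool_cam"]); P=P@T[:3,:3].T+T[:3,3]; P=P@np.array(R).T+np.array(p)
    else:
        T=np.linalg.inv(np.array(c["view"])); P=P@T[:3,:3].T+T[:3,3]
    return im,d,P
def save(n,im): cv2.imwrite(f"pics/{n}.png",cv2.cvtColor(im,cv2.COLOR_RGB2BGR))
E
python3 - <<'E'
from h import *
for n in("top","scene"):
    im,d,P=cloud(n); save(n,im); np.savez(n,im=im,d=d,P=P); print({k:v for k,v in robot.camera_info(n).items()}, (d>0).mean())
print(robot.camera_info("wrist"),robot.read_t())
E
```

```text
{'vfov': 53.86243629382193, 'cx': 318.96354779684833, 'cy': 197.6280484161636, 'view': array([[ 0.02007201, -0.99977091,  0.00743243,  0.08178153],
       [-0.99840426, -0.02043593, -0.05264326,  0.50789741],
       [ 0.05278309, -0.00636392, -0.99858572,  0.94599475],
       [ 0.        ,  0.        ,  0.        ,  1.        ]])} 0.9959765625
{'vfov': 57.691989565814104, 'cx': 316.2506054131998, 'cy': 195.66446576080634, 'view': array([[ 3.82698384e-01,  9.23872775e-01, -1.02058831e-03,
        -2.57302347e-01],
       [ 5.61061988e-01, -2.33287628e-01, -7.94220579e-01,
        -2.00216665e-01],
       [-7.33996861e-01,  3.03374319e-01, -6.07628694e-01,
         1.25652882e+00],
       [ 0.00000000e+00,  0.00000000e+00,  0.00000000e+00,
         1.00000000e+00]])} 0.99587109375
{'vfov': 67.28998139313707, 'cx': 321.44415101700014, 'cy': 201.60454656802008, 'T_tool_cam': array([[ 4.48631091e-04, -9.59114883e-01, -2.83016679e-01,
         7.65728828e-02],
       [ 9.99999848e-01,  5.21394577e-04, -1.81778248e-04,
         4.87596780e-04],
       [ 3.21909585e-04, -2.83016554e-01,  9.59114970e-01,
        -1.59029008e-01],
       [ 0.00000000e+00,  0.00000000e+00,  0.00000000e+00,
         1.00000000e+00]])} 0.1
```

View pics/top.png

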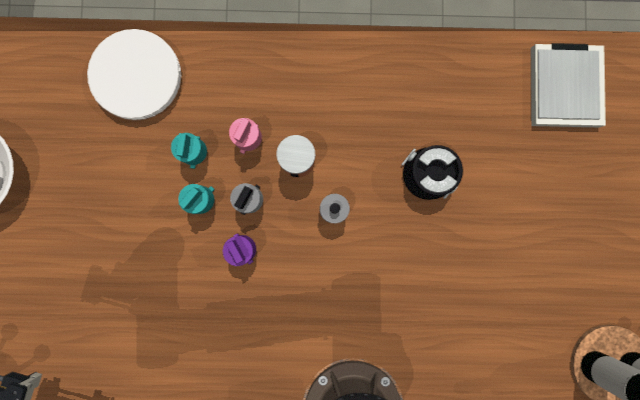

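View pics/scene.png

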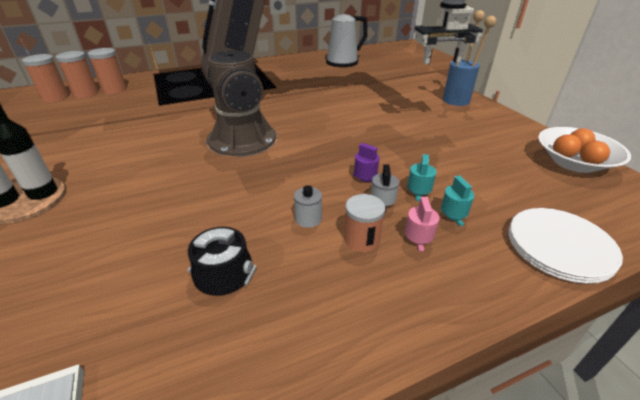

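The cup is at top-view pixel (246,198), with its black bar running up-right. The base is at (436,171), its ring showing dark gaps. The jar is at (335,208) and the tin at (296,155). The coloured look-alikes crowd the cup, so I'll get rough positions and then take wrist views.

```bash
python3 - <<'E'
from h import *
z=np.load("top.npz"); P=z["P"]; im=z["im"]
for n,(u,v) in dict(cup=(246,198),base=(436,171),jar=(335,208),tin=(296,155),purple=(239,250),teal1=(196,199),teal2=(188,149),pink=(245,133)).items():
    w=P[v-30:v+30,u-30:u+30].reshape(-1,3); w=w[(w[:,2]>.055)&(w[:,2]<.13)&(np.hypot(*(w[:,:2]-P[v,u,:2]).T)<.06)]
    print(n,P[v,u].round(3),np.median(w,0).round(3),w[:,2].max().round(3))
def top(yaw): 
    c,s=np.cos(yaw),np.sin(yaw); return np.array([[c,s,0],[s,-c,0],[0,0,-1.]])
def view(n,x,y,zz,name):
    # camera sits +0.077 along tool x, tilted back toward -x ; try yaws for reach
    for yaw in np.radians([180,0,90,-90,135,-135]):
        R=top(yaw); p=np.array([x,y,zz])-R[:,0]*0.02
        q=robot.ik(p,R)
        if q is not None:
            print(n,np.degrees(yaw),np.round(q,1),p.round(3)); return
view("cup",*P[198,246,:2],.27,"c"); view("base",*P[171,436,:2],.27,"b")
print(np.array(robot.read_tcp_rot()).round(2))
E
```

```text
cup [0.498 0.255 0.096] [0.499 0.258 0.077] 0.113
base [ 0.571 -0.179  0.062] [ 0.572 -0.177  0.079] 0.086
jar [0.479 0.057 0.098] [0.479 0.059 0.076] 0.101
tin [0.595 0.146 0.102] [0.597 0.147 0.103] 0.107
purple [0.382 0.268 0.089] [0.381 0.271 0.077] 0.113
teal1 [0.494 0.371 0.078] [0.494 0.373 0.077] 0.114
teal2 [0.608 0.395 0.073] [0.61  0.394 0.077] 0.114
pink [0.646 0.264 0.083] [0.646 0.265 0.076] 0.113
cup 180.0 [  45.6    9.9   -8.1    0.   -72.  -135.6] [0.518 0.255 0.27 ]
base 180.0 [  1.3  13.8  -3.1   0.  -73.1 -91.3] [ 0.591 -0.179  0.27 ]
[[ 0.97 -0.25 -0.  ]
 [-0.25 -0.97 -0.  ]
 [ 0.    0.   -1.  ]]
```

```bash
cat >> h.py <<'E'
def top(deg):
    c,s=np.cos(np.radians(deg)),np.sin(np.radians(deg)); return np.array([[c,s,0],[s,-c,0],[0,0,-1.]])
E
python3 - <<'E'
from h import *
for n,x,y,yaw in(("cup",.499,.257,-45),("base",.572,-.178,-90)):
    R=top(yaw); p=np.array([x,y,.27])+R[:,0]*.02
    print(robot.ik(p,R)); robot.goto(p,R)
    im,d,P=cloud("wrist"); save("w"+n,im); np.savez("w"+n,im=im,d=d,P=P); print(robot.read_t())
a=cv2.imread("pics/wcup.png");b=cv2.imread("pics/wbase.png")
cv2.imwrite("pics/both.png",np.hstack([a[:,120:520],b[:,120:520]]))
E
```

```text
[ 45.07291639   8.98732127  -9.2354015    0.         -71.77727724
  -0.07291639]
2.1
[ -0.61988951  12.62271164  -4.6715237    0.         -72.70576465
   0.61988951]
3.7833
```

View pics/both.png

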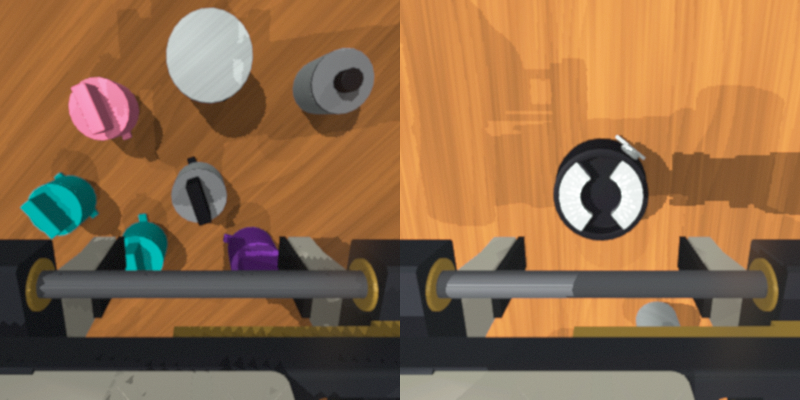

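The left half shows the cup at full-frame pixel (320,193), its bar near vertical and leaning slightly. The right half shows the base at (320,195), with white arcs left and right and dark gaps (the likely slots) above and below. Next I'll measure both.

```bash
python3 - <<'E'
from h import *
z=np.load("wcup.npz"); P=z["P"]
m=(P[...,2]>.098)&(P[...,2]<.125)&(np.hypot(P[...,0]-.499,P[...,1]-.257)<.045)
q=P[m]; r=cv2.minAreaRect((q[:,:2]*1000).astype(np.float32)); print("bar",len(q),r,cv2.boxPoints(r).round(1).tolist(),np.median(q[:,2]))
c=q[:,:2].mean(0); w,v=np.linalg.eigh(np.cov((q[:,:2]-c).T)); print(c,np.degrees(np.arctan2(v[1,1],v[0,1])))
m=(P[...,2]>.07)&(P[...,2]<.082)&(np.hypot(P[...,0]-.499,P[...,1]-.257)<.045)
print("lid",cv2.minEnclosingCircle((P[m][:,:2]*1000).astype(np.float32)))
z=np.load("wbase.npz"); P=z["P"]; im=z["im"].astype(int)
near=np.hypot(P[...,0]-.572,P[...,1]-.178*-1)<.07
m=near&(P[...,2]>.074)&(P[...,2]<.088)
q=P[m]; print("flange",len(q),np.median(q[:,2]),cv2.minEnclosingCircle((q[:,:2]*1000).astype(np.float32)))
w=m&(im.min(-1)>130); q=P[w]; c=q[:,:2].mean(0); 
print("white",len(q),c,cv2.minEnclosingCircle((q[:,:2]*1000).astype(np.float32)))
n,l,s,cc=cv2.connectedComponentsWithStats(w.astype(np.uint8))
for i in range(1,n):
    if s[i,4]>100: print(P[l==i].mean(0),s[i])
lo=near&(P[...,2]<.070)&(np.hypot(P[...,0]-c[0],P[...,1]-c[1])<.047)
q=P[lo]; print("holes",len(q),np.percentile(q[:,2],[5,50,95]))
# height by polar angle at r=33-38
ce=c
a=np.degrees(np.arctan2(P[...,1]-ce[1],P[...,0]-ce[0])); rr=np.hypot(P[...,0]-ce[0],P[...,1]-ce[1])
for k in range(-180,180,10):
    mm=(rr>.031)&(rr<.037)&(a>=k)&(a<k+10); print(k,P[mm][:,2].mean().round(3),im[mm].mean().round(0),end=" | ")
E
```

```text
bar 659 ((500.90093994140625, 260.2293395996094), (16.188968658447266, 49.65317153930664), 63.30742263793945) [[475.1000061035156, 264.1000061035156], [519.4000244140625, 241.8000030517578], [526.7000122070312, 256.29998779296875], [482.3999938964844, 278.6000061035156]] 0.10963659484178409
[0.50204028 0.25910424] 153.1857591763504
lid ((500.8097229003906, 260.2961730957031), 33.85607147216797)
flange 4594 0.08079761183355393 ((573.33740234375, -177.70516967773438), 57.835758209228516)
white 2734 [ 0.57336564 -0.17863053] ((573.4630737304688, -177.3223114013672), 50.87495422363281)
[ 0.54112821 -0.18002824  0.08077796] [ 330  161   33   68 1369]
[ 0.60569754 -0.17722872  0.08079728] [ 279  163   33   68 1365]
holes 2134 [0.05766037 0.05886369 0.06022955]
-180 0.081 246.0 | -170 0.081 242.0 | -160 0.081 246.0 | -150 0.081 247.0 | -140 0.081 248.0 | -130 0.077 223.0 | -120 0.064 85.0 | -110 0.059 45.0 | -100 0.059 45.0 | -90 0.059 46.0 | -80 0.059 42.0 | -70 0.059 27.0 | -60 0.073 150.0 | -50 0.081 248.0 | -40 0.081 247.0 | -30 0.081 247.0 | -20 0.081 250.0 | -10 0.081 250.0 | 0 0.081 246.0 | 10 0.081 247.0 | 20 0.081 244.0 | 30 0.081 245.0 | 40 0.081 245.0 | 50 0.081 243.0 | 60 0.077 205.0 | 70 0.059 50.0 | 80 0.059 40.0 | 90 0.059 44.0 | 100 0.059 44.0 | 110 0.059 89.0 | 120 0.081 232.0 | 130 0.081 247.0 | 140 0.081 245.0 | 150 0.081 245.0 | 160 0.081 246.0 | 170 0.081 247.0 |
```

```bash
python3 - <<'E'
from h import *
x,y,yaw=.5009,.2603,-26.7
R=top(yaw)
robot.goto([x,y,.22],R); robot.move_gripper(.5)
robot.servo_line([x,y,.080],speed=.12)
print("down",robot.read_position(),robot.read_force(),robot.read_t())
robot.move_gripper(0); print("grip",robot.read_grip_width(),robot.read_finger_force())
robot.servo_line([x,y,.25],speed=.15)
print("lift",robot.read_grip_width(),robot.read_force(),robot.read_ft_torque(),robot.read_position())
R2=top(-87.5)
robot.goto([.5734,-.1780,.25],R2)
print("over",robot.read_grip_width(),robot.read_finger_force(),robot.read_force(),robot.read_position(),robot.read_t())
im,d,P=cloud("scene"); save("over",im[100:350,100:500]); 
im,d,P=cloud("wrist"); save("overw",im)
np.savez("overw",im=im,P=P)
E
```

```text
down [0.50130591 0.26066968 0.08071932] [-0.58870473 -0.80968615  0.86194767] 7.7083
grip 0.18154322956077998 29.992014169692993
lift 0.1825541009717166 [-0.36444513 -0.21256768 -3.78724886] [-0.02791266  0.00811829 -0.05487899] [0.5003775  0.25994375 0.24883753]
over 0.1794233064576334 29.98997300863266 [ 0.90846176  0.03928888 -3.76315788] [ 0.57366933 -0.17708533  0.24996759] 11.2
```

```bash
python3 -c "
import cv2,numpy as np
a=cv2.imread('pics/over.png');b=cv2.imread('pics/overw.png')
cv2.imwrite('pics/o2.png',np.hstack([a,b[100:350,120:520]]))"
```

```text
(no output)
```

View pics/o2.png

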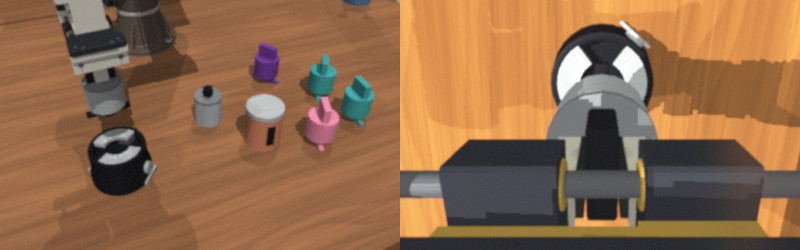

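The cup hangs upright with its bar centred between the fingers (right half, about (603,160)). The base sits directly below it, with its slots in line with the bar. Next is lowering it under force watch.

```bash
python3 - <<'E'
from h import *
x,y=.5734,-.1780
for z,s in((.172,.12),(.160,.04),(.150,.03),(.1435,.02),(.1415,.01),(.1405,.01)):
    robot.servo_line([x,y,z],speed=s)
    F=robot.read_force(); print(z,robot.read_position().round(4),F.round(1),robot.read_ft_torque().round(2),robot.read_grip_width())
    if F[2]>10: break
print(robot.read_t())
E
```

```text
0.172 [ 0.5741 -0.178   0.1728] [ 0.1 -0.  -3.4] [ 0.1  -0.1   0.03] 0.1763367710086506
0.16 [ 0.5732 -0.178   0.1598] [ 0.9 -0.3 -3.9] [ 0.09 -0.06  0.  ] 0.18060193971251265
0.15 [ 0.5733 -0.178   0.1498] [ 0.  -0.8 -4. ] [ 0.05 -0.09 -0.  ] 0.18262801538730558
0.1435 [ 0.5733 -0.178   0.1434] [ 0.4 -0.2 -4.4] [ 0.06  0.   -0.04] 0.17618392305277542
0.1415 [ 0.5733 -0.178   0.1414] [-0.8 -0.6 -3.9] [ 0.08 -0.03  0.06] 0.17932748586672995
0.1405 [ 0.5736 -0.1781  0.1412] [-1.9  1.   2.6] [0.5  0.77 0.01] 0.18170400209674759
14.1083
```

The cup is seated, with contact at the expected height. Now the clockwise turn.

```bash
python3 - <<'E'
from h import *
q=np.array(robot.read_qpos())
q0=q[5]
for dlt in(20,40,60,75,84):
    q[5]=q0-dlt; robot.movej(q)
    R=np.array(robot.read_tcp_rot()); print(dlt,np.degrees(np.arctan2(R[1,0],R[0,0])).round(1),robot.read_force().round(1),robot.read_ft_torque().round(2),robot.read_position().round(4),robot.read_t())
    if abs(robot.read_ft_torque()[2])>2.5: break
E
```

```text
20 -107.3 [-0.5  0.9  0.1] [0.3  0.27 0.04] [ 0.5737 -0.178   0.1412] 14.5333
40 -127.1 [-1.3  0.4 -0.2] [0.43 0.31 0.01] [ 0.5737 -0.178   0.1412] 14.9583
60 -147.1 [ 0.4  1.6 -0.9] [ 0.54  0.17 -0.02] [ 0.5738 -0.1779  0.1412] 15.3833
75 -162.1 [-0.7  0.6 -1.3] [ 0.4  -0.05 -0.03] [ 0.5738 -0.178   0.1412] 15.7417
84 -171.0 [ 0.8  0.8 -1.6] [ 0.36 -0.12 -0.05] [ 0.5738 -0.178   0.1412] 16.0167
```

```bash
python3 - <<'E'
from h import *
robot.move_gripper(.5); robot.dwell(.2)
p=robot.read_position().copy(); p[2]=.27
robot.servo_line(p,speed=.12)
R=np.array(robot.read_tcp_rot()); robot.servo_line(p+R[:,0]*.03,speed=.15)
im,d,P=cloud("wrist"); save("fin",im); print(robot.read_t())
im2,_,_=cloud("scene"); save("fins",im2)
cv2.imwrite("pics/f2.png",cv2.cvtColor(np.hstack([im2[100:350,100:500],im[60:310,120:520]]),cv2.COLOR_RGB2BGR))
m=(P[...,2]>.155)&(P[...,2]<.185)&(np.hypot(P[...,0]-.5734,P[...,1]+.178)<.04)
q=P[m]; r=cv2.minAreaRect((q[:,:2]*1000).astype(np.float32)); b=cv2.boxPoints(r); print(r,b.round(1).tolist(),np.median(q[:,2]))
m=(P[...,2]>.13)&(P[...,2]<.145)&(np.hypot(P[...,0]-.5734,P[...,1]+.178)<.04); print("lid",np.median(P[m][:,2]),np.ptp(P[m][:,2]))
E
```

```text
18.5417
((573.233154296875, -178.45587158203125), (49.24869155883789, 15.918882369995117), 8.810124397277832) [[547.7000122070312, -174.39999389648438], [550.0999755859375, -190.10000610351562], [598.7999877929688, -182.5], [596.2999877929688, -166.8000030517578]] 0.17063314218188616
lid 0.1368248911977605 0.014475919347188837
```

View pics/f2.png

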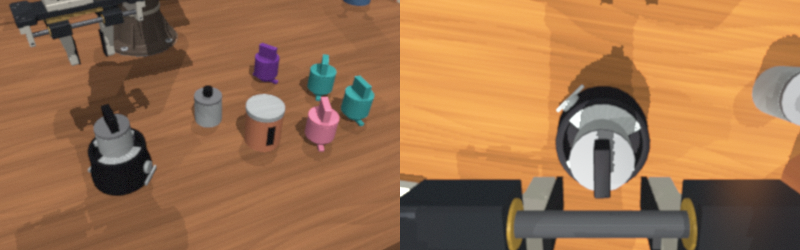

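The cup stands upright in the base. Its bar is at 8.8°, about 84° clockwise of the slots, and its top is at 0.171 m, which means it is fully seated. The jar, tin and look-alikes haven't moved.

```bash
python3 -c "
from rig import robot
print(robot.job_done(), robot.read_t())"
```

```text
the job is handed in; nothing more can be done
the job is handed in; nothing more can be done
```

The chopping cup is fully seated in the motor base, turned about 84° clockwise into the locked range and standing upright; the jar and tin were left where they were, and I handed the job in at about 18.5 s on the robot's clock.

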